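# Stand the new pipe couplings in their drip dishes

## Robot

A 6-joint arm with a two-finger parallel gripper is mounted at the origin on the work surface. World frame = base frame: x ahead of the robot, y to its left, z up, the work surface at z = 0. Lengths are in mm, angles in rad, forces in N, time in s.
With the tool pointing down it reaches from about 250 to 800 mm from the base axis. Payload 3.9 kg.
Tool frame: the origin (TCP) lies on the centre line of the jaws, within the pads' length; the fingertips stand 8 mm ahead of it and the grasp point (between the pads) lies 11 mm behind it; z points along the fingers, y is the line along which they close (so a half turn about z gives the same grasp; the last joint's range is limited). The gripper opens to 85 mm and grips with 20 to 120 N. Pads are 22 mm wide; open, the fingers measure 114 mm over their backs; the gripper's body (76 mm by 85 mm) begins 54 mm behind the grasp point. The pads swing forward as they close: fully open they stand 13 mm farther back than shut.
Start: joints at [1.319, 0.26, -0.138, 1.173, 0, 1.571], TCP at [130.798, 508.436, 239.304] pointing down, gripper open.
Joint ranges: [-2.78, 2.78], [-0.83, 1.72], [-1.28, 1.37], [-1.9, 2.12], [-1.57, 1.48], [-3.14, 3.14]. Speed limits (rad/s): [2.57, 2.57, 3.14, 3.14, 3.14, 3.14].

## Interface

Orientations are given as a rotation vector (axis times angle).
In Python, from rig import arm gives the robot as it stands.
- The arm moves only by the tool carry_out, never from a script. Its argument "increments" is text: rows parted by semicolons, each of 6 numbers parted by spaces: the shift along the world's x, y, z in mm, then the turn, a rotation vector about the world's x, y, z in rad. In form: tx ty tz ax ay az; .... A call has 1 to 20 rows; each row is the pose to reach, as a shift and turn from the pose commanded when the call began; what a row does not reach only later rows make up. A row lasts 1/12 s, in which the tool goes at most 41.7 mm and 7.16 degrees, less where a joint would pass 70% of its speed; a pose out of reach is approached as far as the arm can. A call with a gripper value outside its range is refused whole. "claw" is the gripper command: -1 is shut, 1 is fully open, values between are in proportion, set as the call begins (left out, the last holds). The fingers move at their own pace and stop on an object; the grip force is fixed at half the most. Time passes only in rows, so rows that repeat a pose let the fingers close. It gives the time, the measured TCP pose, the force, the opening and the grip force at its end, in the units of the state.
- arm.get_obs(): the state, without advancing time (a new reading comes with each control period).
- arm.read_camera(name): name is "scene" or "top" or "wrist"; returns a dict with "pixels" (400x640x3 uint8, red, green, blue), "vfov" (degrees; the focal length in pixels is half the picture's height over the tangent of half this angle, whatever the lens; pixels are square), "cx", "cy" (the principal point, pixels), "rvec" (rotation vector, rad) and "tvec" (3), from world to camera coordinates, as OpenCV has them. Camera axes: x right, y down, z forward; pixel columns grow to the right and rows downward; lengths in mm; the calibration is good to about 2 mm. A picture is of the moment at which its call begins. There is no depth.
- arm.sign_off(): hands the job in; it is judged then, once.
The state is a dict: "t": time; "joint_positions": joint angles; "dq": joint speeds; "joint_efforts": joint torques, N m; "tool_pos": TCP position; "ee_rot": TCP orientation; "wrist_force": force on the tool from outside, world axes, zero at the start; "wrist_torque": the same for the moment, N m; "opening": finger opening in mm; "finger_force": force on a finger pad.
Only numpy, scipy, OpenCV 4.12 (cv2) and the standard library are available. Lean on these libraries where they do the work, as an engineer would, in place of code of your own. Each camera call takes 0.05 s, during which the arm holds its last target. There are 200 camera calls.

## Task

Stand the four steel pipe couplings (the plain tubes) upright in the round drip dishes to drain, one to a dish by size: the smallest coupling in the smallest dish, the next in the next, and so on up to the largest in the largest. Set each one down without dropping it, flat on the dish's floor inside the rim, and leave the pipe tee and the hex plug as they are.

Things in the scene. Friction and masses are not known exactly. Their poses are not given: they have to be found in the camera images.
- coupling_small_center (a point): centre (half-way up, on the axis) of the smallest pipe coupling: a plain steel tube, loose, standing upright on its end, outside diameter 27 mm, bore 19 mm, height 40 mm, so this point starts 20 mm above the bench; z is the tube axis
- coupling_medium_center (a point): centre (half-way up, on the axis) of the second smallest pipe coupling: a plain steel tube, loose, standing upright on its end, outside diameter 37 mm, bore 28 mm, height 44 mm, so this point starts 22 mm above the bench; z is the tube axis
- coupling_large_center (a point): centre (half-way up, on the axis) of the second largest pipe coupling: a plain steel tube, loose, standing upright on its end, outside diameter 47 mm, bore 37 mm, height 48 mm, so this point starts 24 mm above the bench; z is the tube axis
- coupling_largest_center (a point): centre (half-way up, on the axis) of the largest pipe coupling: a plain steel tube, loose, standing upright on its end, outside diameter 58 mm, bore 47 mm, height 52 mm, so this point starts 26 mm above the bench; z is the tube axis
- dish_small: smallest drip dish: a round, grey, shallow metal dish fixed to the bench, 53 mm inside and 59 mm outside diameter, rim 8 mm above the bench, inner floor 3 mm above the bench; origin at the centre of its underside, on the bench top (z = 0), z up
- dish_medium: second smallest drip dish: a round, grey, shallow metal dish fixed to the bench, 63 mm inside and 69 mm outside diameter, rim 8 mm above the bench, inner floor 3 mm above the bench; origin at the centre of its underside, on the bench top (z = 0), z up
- dish_large: second largest drip dish: a round, grey, shallow metal dish fixed to the bench, 73 mm inside and 79 mm outside diameter, rim 8 mm above the bench, inner floor 3 mm above the bench; origin at the centre of its underside, on the bench top (z = 0), z up
- dish_largest: largest drip dish: a round, grey, shallow metal dish fixed to the bench, 84 mm inside and 90 mm outside diameter, rim 8 mm above the bench, inner floor 3 mm above the bench; origin at the centre of its underside, on the bench top (z = 0), z up
- tee_center (a point): the pipe tee, a bystander: a T-shaped steel fitting lying flat, 76 mm long, its branch reaching 38 mm to one side, collars 32 mm in diameter (so 32 mm high); this point is where the axes of run and branch cross, x along the run, y along the branch; loose
- plug_center (a point): centre of the hex plug, a bystander: a steel hexagon 36 mm across flats and 16 mm high, with a round threaded stub 26 mm in diameter on top, 34 mm high in all; loose
Not all that is in view belongs to the job. What is shaped like the dish_medium but pink is not meant. What is shaped like the part that bears coupling_small_center but yellow is not meant.

How it is judged:
By the outcome, as a careful person would: the job done as asked, in the order asked, and still so for the second after the job is handed in, with the robot touching nothing.
It also fails if it takes over 96 s, if anything falls off the work surface, if the arm or the gripper's body presses on something with over 40 N, if the wrist force passes 120 N, or if a joint passes its speed limit or range.

## Working session

There is one attempt and no reset: what is moved stays moved. The work goes in short steps, Python scripts to look and compute and a tool call to move; the robot and the scene stay as the last step left them, time stands still between calls to the robot, and variables do not carry over. Pictures are saved under pics/ and viewed, at most 15 in all, crops included, and the job is handed in when it is done.

Besides the shell and the picture viewer there is one more tool, called as name(argument=value, ...) on one line, values as JSON. carry_out: Moves the arm, as the interface text tells. Its arguments: {"type":"object","properties":{"increments":{"type":"string"},"claw":{"type":"number"}},"required":["increments"]}

```bash
mkdir -p pics; ls; cat > h.py <<'E'
from rig import arm
import cv2,numpy as np
def cam(n):
    c=arm.read_camera(n); p=c["pixels"]; f=p.shape[0]/2/np.tan(np.radians(c["vfov"])/2)
    c["K"]=np.array([[f,0,c["cx"]],[0,f,c["cy"]],[0,0,1.]]); c["R"]=cv2.Rodrigues(np.array(c["rvec"],float))[0]; c["t"]=np.array(c["tvec"],float).ravel(); return c
def ray(c,uv,z):
    uv=np.atleast_2d(np.array(uv,float)); d=np.c_[uv,np.ones(len(uv))]@np.linalg.inv(c["K"]).T@c["R"]; o=-c["R"].T@c["t"]
    return o+d*((z-o[2])/d[:,2])[:,None]
def proj(c,P): 
    q=(np.atleast_2d(P)@c["R"].T+c["t"])@c["K"].T; return q[:,:2]/q[:,2:]
def save(c,n,s=None,k=1):
    im=c["pixels"][:,:,::-1]
    if s: im=im[s[1]:s[3],s[0]:s[2]]
    cv2.imwrite("pics/"+n,cv2.resize(im,None,fx=k,fy=k,interpolation=cv2.INTER_CUBIC))
E
python3 - <<'E'
from h import *
for n in ("top","scene"):
    c=cam(n); save(c,n+"0.png"); print(n,c["vfov"],c["cx"],c["cy"],(-c["R"].T@c["t"]).round(),c["R"].round(2).tolist(), [k for k in c])
print(arm.get_obs())
E
```

```text
pics
top 55.915331257859386 318.1423770741275 195.42486218574632 [491. -16. 836.] [[0.02, -1.0, -0.04], [-1.0, -0.01, -0.06], [0.06, 0.04, -1.0]] ['pixels', 'vfov', 'cx', 'cy', 'rvec', 'tvec', 'K', 'R', 't']
scene 43.86261585205241 324.64641699083154 196.5349036465074 [ 928. -489.  947.] [[0.78, 0.62, 0.01], [0.52, -0.64, -0.56], [-0.34, 0.45, -0.83]] ['pixels', 'vfov', 'cx', 'cy', 'rvec', 'tvec', 'K', 'R', 't']
{'t': 0.1, 'joint_positions': array([ 1.31898251e+00,  2.60610300e-01, -1.39257882e-01,  1.17274116e+00,
       -1.71616379e-05,  1.57079399e+00]), 'dq': array([ 0.00031849, -0.00108048,  0.00335122, -0.00417174, -0.00059462,
        0.00030579]), 'joint_efforts': array([ 2.23618699e-04, -4.06509519e+01,  2.54527241e+01,  1.00245781e-02,
       -1.02531249e-04,  1.24511234e-05]), 'tool_pos': array([130.65891104, 507.83569507, 238.54562579]), 'ee_rot': array([-3.94473699e-01, -3.11651463e+00,  2.82853168e-03]), 'wrist_force': array([-0.0797894 ,  0.7888039 ,  0.91133283]), 'wrist_torque': array([ 0.00674812,  0.0246869 , -0.02515099]), 'finger_force': 0.0, 'opening': 85.17441771673117}
```

View pics/top0.png

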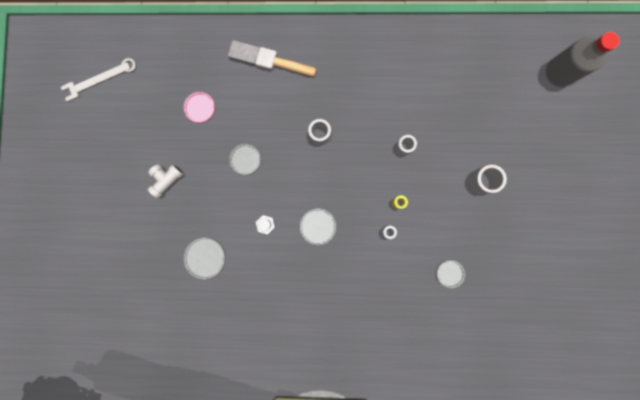

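View pics/scene0.png

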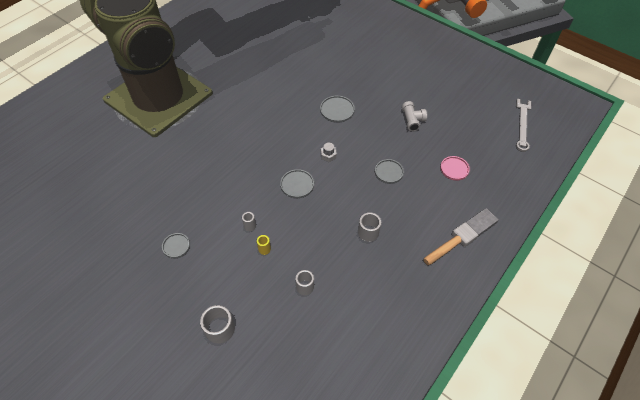

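The top view shows these candidates:
- **Couplings:** small (390,232), medium (408,144), large (319,130) and largest (492,179). The yellow tube at (401,202) is a decoy.
- **Grey dishes:** small (451,274), medium (245,159), large (318,227) and largest (204,258). The pink dish at (199,107) is a decoy.
- **Bystanders:** tee (164,181) and plug (265,225).

I'll measure from both views and check the choice in one close crop.

```bash
cat > meas.py <<'E'
from h import *
T={'s':((390,232),40,27),'m':((408,144),44,37),'l':((319,130),48,47),'L':((492,179),52,58)}
D={'s':((451,274),8,59),'m':((245,159),8,69),'l':((318,227),8,79),'L':((204,258),8,90)}
def blob(c,uv,r,thr):
    g=c["pixels"].astype(int).min(2); m=(g>thr).astype(np.uint8)
    w=np.zeros_like(m); cv2.circle(w,tuple(int(round(v)) for v in uv),int(r),1,-1); m&=w
    cs,_=cv2.findContours(m,cv2.RETR_EXTERNAL,cv2.CHAIN_APPROX_NONE)
    k=max(cs,key=cv2.contourArea); return k[:,0,:].astype(float)
def fit(P):
    A=np.c_[P[:,:2],np.ones(len(P))]; s=np.linalg.lstsq(A,(P[:,:2]**2).sum(1),rcond=None)[0]
    c=s[:2]/2; return c,2*np.sqrt(s[2]+c@c)
def top(c,uv,z,d,thr):
    k=blob(c,uv,d*.45+5,thr); P=ray(c,k,z); cc,dd=fit(P)
    return cc,dd
E
python3 - <<'E'
from meas import *
c=cam("top"); s=cam("scene")
for nm,S,th in (("tube",T,150),("dish",D,110)):
    for k,(uv,z,d) in S.items():
        cc,dd=top(c,uv,z,d,th)
        p=proj(s,[*cc,z])[0]
        try: c2,d2=top(s,p,z,d,th if nm=="tube" else 95)
        except Exception as e: c2,d2=np.zeros(2),0
        print(nm,k,cc.round(1),round(dd,1),d,"scene",c2.round(1),round(d2,1),p.round())
        if nm=="dish": cv2.circle(s["pixels"],tuple(int(v) for v in p),2,(255,0,0),-1)
        else: cv2.circle(s["pixels"],tuple(int(v) for v in p),1,(0,255,0),-1)
save(s,"crop1.png",(140,80,480,350),2.2)
for n,uv in(("tee",(164,181)),("plug",(265,225)),("yellow",(401,202)),("pink",(199,107)),("bottle",(609,41))): print(n,ray(c,uv,20).round())
E
```

```text
tube s [ 462.4 -138.1] 28.0 27 scene [ 461.1 -143.2] 23.5 [250. 215.]
tube m [ 649.6 -173.6] 37.4 37 scene [ 648.3 -178.3] 33.8 [306. 276.]
tube l [676.4  13. ] 47.2 47 scene [674.8   7.6] 43.0 [372. 220.]
tube L [ 576.5 -344.4] 57.9 58 scene [ 575.5 -349.4] 54.5 [218. 318.]
dish s [ 373.7 -273.8] 129.4 59 scene [ 376.7 -269.8] 110.3 [177. 243.]
dish m [618.1 179.1] 159.4 69 scene [599.6 174.5] 101.8 [391. 169.]
dish l [469.8  13.8] 173.0 79 scene [477.8  17.1] 154.3 [298. 181.]
dish L [397.5 264.3] 196.8 90 scene [395.3 259.1] 89.0 [339. 106.]
tee [[565. 355.  20.]]
plug [[472. 128.  20.]]
yellow [[ 526. -165.   20.]]
pink [[731. 282.  20.]]
bottle [[ 881. -610.   20.]]
```

View pics/crop1.png

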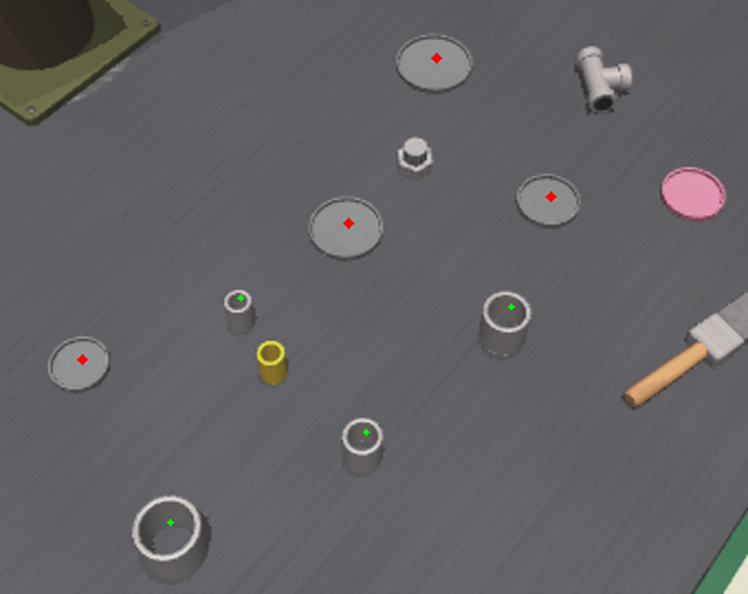

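The crop confirms the choice: four grey tubes and four grey dishes, with the yellow tube and pink dish left out. The two cameras disagree by about 5 mm, so I'll refine with the wrist camera. The dish threshold also needs fixing. I'll move over the small coupling while doing that.

```bash
python3 - <<'E'
from meas import *
c=cam("top"); s=cam("scene"); w=cam("wrist")
g=c["pixels"].min(2); gs=s["pixels"].min(2)
for k,(uv,z,d) in D.items():
    print(k,g[uv[1],uv[0]],g[uv[1],uv[0]+30])
    a,b=g[uv[1],uv[0]],g[uv[1],uv[0]+30]; th=(int(a)+int(b))//2
    cc,dd=top(c,uv,z,d,th); p=proj(s,[*cc,z])[0]; q=p.round().astype(int)
    th2=(int(gs[q[1],q[0]])+int(gs[q[1],q[0]+32]))//2
    c2,d2=top(s,p,z,d,th2); print(cc.round(1),round(dd,1),d,c2.round(1),round(d2,1))
o=arm.get_obs(); R=cv2.Rodrigues(o["ee_rot"])[0]; print(R.round(3))
cc=-w["R"].T@w["t"]; print("wristcam in tool",(R.T@(cc-o["tool_pos"])).round(1), (R.T@w["R"].T).round(2),w["vfov"])
E
```

```text
s 209 116
[ 374.7 -271.4] 52.8 59 [ 373.3 -278.8] 53.9
m 198 118
[617.  178.7] 63.3 69 [616.7 171.3] 60.9
l 214 117
[471.1  15.1] 74.5 79 [471.2   8. ] 71.7
L 198 119
[397.6 263.7] 85.3 90 [397.2 254.7] 79.9
[[-0.968  0.249 -0.   ]
 [ 0.249  0.968 -0.   ]
 [ 0.    -0.    -1.   ]]
wristcam in tool [ 7.590e+01  1.000e-01 -1.356e+02] [[ 0.   -0.96 -0.3 ]
 [ 1.    0.    0.  ]
 [-0.   -0.3   0.96]] 65.21969474663327
```

carry_out(increments="10 -20 0 0 0 0.02; 26 -50 0 0 0 0.04; 42 -82 0 0 0 0.06; 60 -117 0 0 0 0.08; 78 -152 0 0 0 0.1; 96 -187 0 0 0 0.12; 114 -222 0 0 0 0.14; 132 -257 0 0 0 0.16; 150 -292 0 0 0 0.18; 168 -328 0 0 0 0.2; 186 -364 0 0 0 0.22; 204 -400 0 0 0 0.24; 222 -435 0 0 0 0.25; 240 -470 0 0 0 0.25; 258 -505 0 0 0 0.25; 276 -540 0 0 0 0.25; 294 -575 0 0 0 0.25; 310 -607 0 0 0 0.25; 322 -632 0 0 0 0.25; 330 -648 0 0 0 0.25", claw=0.0)

```text
t: 2.02
tool_pos: [462.1, -142.5, 239.2]
ee_rot: [0.007, 3.141, -0.001]
wrist_force: [0.2, -0.2, 0.4]
opening: 42.3
finger_force: 0.0
```

```bash
python3 - <<'E'
from meas import *
o=arm.get_obs(); print(o["tool_pos"],o["ee_rot"],o["opening"],o["joint_positions"].round(2))
w=cam("wrist"); save(w,"w1.png")
for k,(x,y),z in (('s',(462.4,-138),40),('m',(649.6,-173.6),44),('ds',(374.7,-271),8),('dl',(471,15),8)): print(k,proj(w,[x,y,z])[0].round())
E
```

```text
[ 462.06165539 -142.54892534  239.20148933] [ 7.06371880e-03  3.14064011e+00 -1.49606063e-03] 42.258054151999936 [-0.3   0.19 -0.23  1.15 -0.   -0.29]
s [324. 172.]
m [296. 318.]
ds [204.  89.]
dl [451. 173.]
```

View pics/w1.png

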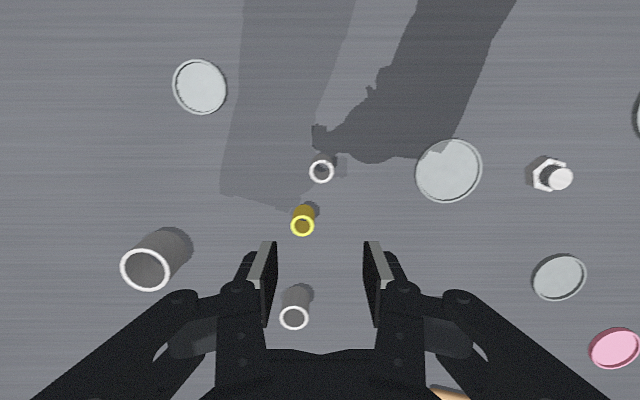

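The wrist view shows the small coupling at (322,171), small dish at (200,87), large dish at (449,170), medium coupling at (293,317), and the decoys at (302,225) and (615,348). Predictions match to within about 4 px. Dish clearance is 13 mm all round, so this is accurate enough. I'll get a wrist fix for everything in view.

```bash
python3 - <<'E'
from meas import *
w=cam("wrist"); o=arm.get_obs()
g=w["pixels"].astype(int).min(2)
print("tip proj",proj(w,o["tool_pos"]).round(1),w["cx"])
for n,uv,z,d,th in (('s',(322,171),40,27,200),('m',(293,317),44,37,200),('L',(146,270),52,58,200),('ds',(200,87),5,55,190),('dl',(449,170),5,75,185),('dm',(558,277),5,65,190)):
    k=blob(w,uv,d*.45+10,th); cc,dd=fit(ray(w,k,z)); print(n,cc.round(1),round(dd,1),d)
E
```

```text
tip proj [[323.7 260.3]] 319.8317167399857
s [ 461.  -139.6] 22.5 27
m [ 648.  -174.9] 34.4 37
L [ 574.9 -346.2] 55.3 58
ds [ 371.9 -276.2] 56.8 55
dl [470.3  15.1] 72.7 75
dm [301.3 176.4] 698.3 65
```

carry_out(increments="0 2 -20 0 0 0; 0 2 -50 0 0 0; 0 2 -85 0 0 0; 0 2 -120 0 0 0; 0 2 -150 0 0 0; 0 2 -170 0 0 0; 0 2 -185 0 0 0; 0 2 -197 0 0 0; 0 2 -207 0 0 0; 0 2 -215 0 0 0; 0 2 -220 0 0 0; 0 2 -221 0 0 0; 0 2 -221 0 0 0", claw=0.15)

```text
t: 3.2
tool_pos: [460.7, -137.2, 18.4]
ee_rot: [-0.002, -3.141, -0.0]
wrist_force: [0.3, -0.1, 0.8]
opening: 49.0
finger_force: 0.0
```

carry_out(increments="0 0 0 0 0 0; 0 0 0 0 0 0; 0 0 0 0 0 0; 0 0 0 0 0 0; 0 0 0 0 0 0; 0 0 0 0 0 0; 0 0 0 0 0 0; 0 0 0 0 0 0", claw=-1)

```text
t: 3.87
tool_pos: [461.5, -137.9, 19.3]
ee_rot: [0.003, 3.14, -0.001]
wrist_force: [-0.8, 1.1, 6.2]
opening: 25.4
finger_force: 58.9
```

```bash
python3 - <<'E'
from h import *
w=cam("wrist"); save(w,"w2.png",(160,120,480,400),2); print({k:np.round(v,2) for k,v in arm.get_obs().items()})
E
```

```text
{'t': np.float64(3.92), 'joint_positions': array([-0.29,  0.4 , -0.59,  0.58, -0.  , -0.29]), 'dq': array([ 0.,  0.,  0.,  0.,  0., -0.]), 'joint_efforts': array([ 2.100e-01, -3.753e+01,  1.668e+01, -4.200e-01,  1.300e-01,
       -2.000e-02]), 'tool_pos': array([ 461.5 , -137.88,   19.25]), 'ee_rot': array([ 0.  ,  3.14, -0.  ]), 'wrist_force': array([-1.48,  0.13,  6.19]), 'wrist_torque': array([ 0.03,  0.21, -0.06]), 'finger_force': np.float64(58.93), 'opening': np.float64(25.46)}
```

View pics/w2.png

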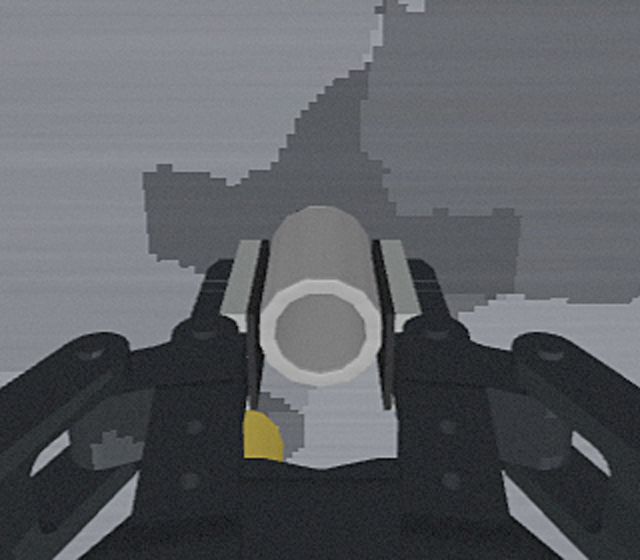

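Small coupling gripped at 25.5 mm opening, upright, and centred at about (320,330) in the crop. Next I'll lift it and carry it to the small dish.

carry_out(increments="0 0 8 0 0 0; 0 0 22 0 0 0; 0 0 40 0 0 0; -4 -6 50 0 0 0; -14 -22 50 0 0 0; -26 -40 50 0 0 0; -40 -61 50 0 0 0; -54 -83 50 0 0 0; -67 -103 50 0 0 0; -77 -119 50 0 0 0; -84 -130 50 0 0 0; -87 -135 48 0 0 0; -87 -135 42 0 0 0; -87 -135 34 0 0 0; -87 -135 26 0 0 0; -87 -135 19 0 0 0; -87 -135 14 0 0 0; -87 -135 14 0 0 0; -87 -135 14 0 0 0")

```text
t: 5.5
tool_pos: [373.6, -271.9, 31.7]
ee_rot: [-0.001, -3.14, -0.001]
wrist_force: [-0.5, 0.2, -1.0]
opening: 25.4
finger_force: 59.0
```

```bash
python3 - <<'E'
from h import *
o=arm.get_obs(); print(o["tool_pos"],o["wrist_force"],o["opening"])
s=cam("scene"); w=cam("wrist"); a=w["pixels"][100:400,150:490]; b=s["pixels"][190:290,130:230]
im=np.hstack([a,cv2.resize(b,(300,300),interpolation=cv2.INTER_CUBIC)]); cv2.imwrite("pics/p3.png",im[:,:,::-1])
E
```

```text
[ 373.5908813  -271.88328142   31.72288581] [-0.52235933  0.17982612 -0.98145359] 25.429188774865356
```

View pics/p3.png

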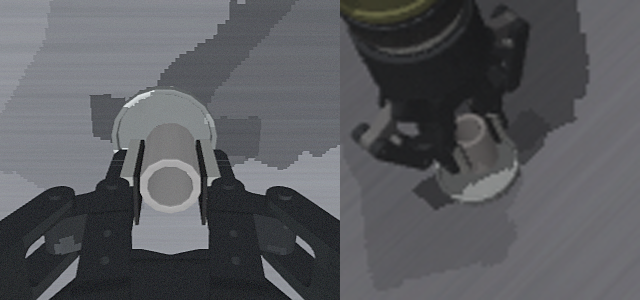

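```bash
python3 - <<'E'
from h import *
w=cam("wrist"); print(ray(w,[(313,190),(262,228),(368,228)],8).round(1), ray(w,[(320,286)],52).round(1))
E
```

```text
[[ 344.2 -275.8    8. ]
 [ 366.1 -304.1    8. ]
 [ 366.1 -245.5    8. ]] [[ 374.2 -272.1   52. ]]
```

carry_out(increments="0 -3 -2 0 0 0; 0 -3 -4 0 0 0; 0 -3 -6 0 0 0; 0 -3 -7 0 0 0; 0 -3 -8 0 0 0; 0 -3 -8.5 0 0 0; 0 -3 -9 0 0 0; 0 -3 -9 0 0 0; 0 -3 -9 0 0 0")

```text
t: 6.4
tool_pos: [373.8, -275.5, 23.3]
ee_rot: [-0.003, -3.142, 0.0]
wrist_force: [-0.9, -1.0, -1.1]
opening: 25.2
finger_force: 59.1
```

carry_out(increments="0 0 -0.5 0 0 0; 0 0 -0.5 0 0 0; 0 0 -1 0 0 0; 0 0 -1 0 0 0; 0 0 -1.5 0 0 0; 0 0 -1.5 0 0 0; 0 0 -1.5 0 0 0")

```text
t: 6.98
tool_pos: [373.9, -275.6, 22.3]
ee_rot: [0.003, 3.141, -0.0]
wrist_force: [-1.8, 1.4, 5.4]
opening: 25.4
finger_force: 59.7
```

Contact felt at z 22.3 with 5 N. Release and retreat.

carry_out(increments="0 0 0 0 0 0; 0 0 0 0 0 0; 0 0 0 0 0 0; 0 0 0 0 0 0; 0 0 0 0 0 0; 0 0 10 0 0 0; 0 0 25 0 0 0; 0 0 50 0 0 0; 0 0 85 0 0 0; 0 0 115 0 0 0; 0 0 135 0 0 0; 0 0 140 0 0 0; 0 0 140 0 0 0", claw=0.1)

```text
t: 8.07
tool_pos: [375.0, -276.4, 163.4]
ee_rot: [0.003, 3.138, -0.004]
wrist_force: [-0.6, -0.4, -0.4]
opening: 46.7
finger_force: 0.0
```

```bash
python3 - <<'E'
from h import *
o=arm.get_obs(); print(o["tool_pos"])
s=cam("scene"); w=cam("wrist"); a=w["pixels"][:300,150:490]; b=s["pixels"][190:290,130:230]
im=np.hstack([a,cv2.resize(b,(300,300),interpolation=cv2.INTER_CUBIC)]); cv2.imwrite("pics/p4.png",im[:,:,::-1])
E
```

```text
[ 374.9517468  -276.41674808  163.39003076]
```

View pics/p4.png

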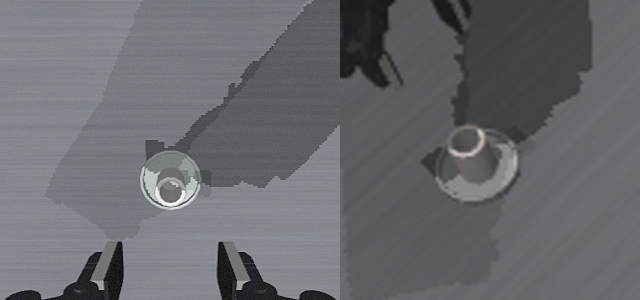

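The small coupling stands in its dish: rim at about (171,192) inside the dish at (170,180) in the left crop. Next is the medium one.

carry_out(increments="14 5 0 0 0 0; 40 15 0 0 0 0; 75 28 0 0 0 0; 111 41 0 0 0 0; 147 54 0 0 0 0; 183 67 0 0 0 0; 218 80 0 0 0 0; 247 91 0 0 0 0; 267 98 -6 0 0 0; 275 101 -24 0 0 0; 275 101 -48 0 0 0; 275 101 -74 0 0 0; 275 101 -98 0 0 0; 275 101 -115 0 0 0; 275 101 -127 0 0 0; 275 101 -136 0 0 0; 275 101 -142 0 0 0; 275 101 -144 0 0 0; 275 101 -144 0 0 0; 275 101 -144 0 0 0", claw=0.4)

```text
t: 9.83
tool_pos: [649.6, -174.8, 18.7]
ee_rot: [0.003, 3.14, -0.001]
wrist_force: [0.9, -0.6, -0.2]
opening: 59.8
finger_force: 0.0
```

carry_out(increments="0 0 0 0 0 0; 0 0 0 0 0 0; 0 0 0 0 0 0; 0 0 0 0 0 0; 0 0 0 0 0 0; 0 0 0 0 0 0; 0 0 0 0 0 0; 0 0 0 0 0 0; 0 0 0 0 0 0", claw=-1)

```text
t: 10.58
tool_pos: [649.8, -174.9, 19.3]
ee_rot: [0.003, 3.139, -0.001]
wrist_force: [-0.8, 0.5, 5.9]
opening: 35.8
finger_force: 60.3
```

```bash
python3 - <<'E'
from meas import *
o=arm.get_obs(); w=cam("wrist"); save(w,"w5.png",(160,120,480,400),1.5)
k=blob(w,(320,285),60,200); cc,dd=fit(ray(w,k,44)); print(cc,dd,o["tool_pos"])
E
```

```text
Traceback (most recent call last):
  File "meas.py", line 8, in blob
    k=max(cs,key=cv2.contourArea); return k[:,0,:].astype(float)
ValueError: max() iterable argument is empty
```

View pics/w5.png

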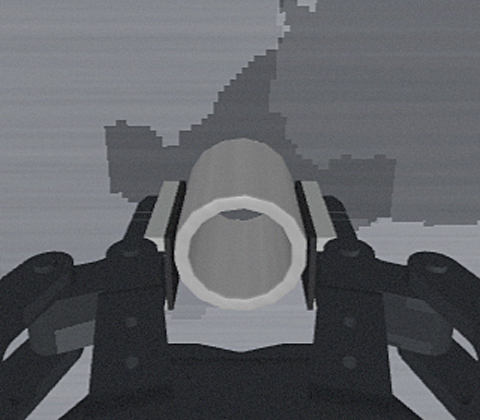

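Medium gripped. I'll lift it high enough to clear the large coupling and carry it to the medium dish, hovering there to check.

carry_out(increments="0 0 8 0 0 0; 0 0 28 0 0 0; 0 0 55 0 0 0; 0 10 75 0 0 0; -2 30 80 0 0 0; -6 62 80 0 0 0; -9 98 80 0 0 0; -13 134 80 0 0 0; -16 170 80 0 0 0; -20 206 80 0 0 0; -23 242 80 0 0 0; -26 278 80 0 0 0; -29 308 80 0 0 0; -31 332 76 0 0 0; -33 346 64 0 0 0; -33 351 48 0 0 0; -33 351 32 0 0 0; -33 351 20 0 0 0; -33 351 14 0 0 0; -33 351 14 0 0 0")

```text
t: 12.3
tool_pos: [613.8, 175.4, 29.3]
ee_rot: [-0.004, -3.137, 0.003]
wrist_force: [-0.7, 0.6, -1.6]
opening: 35.6
finger_force: 60.1
```

```bash
python3 - <<'E'
from h import *
w=cam("wrist"); o=arm.get_obs(); print(o["tool_pos"],o["opening"])
save(w,"p6.png",(150,100,490,400),2)
E
```

```text
[614.78128973 175.5949945   30.58948756] 35.71701813915414
```

View pics/p6.png

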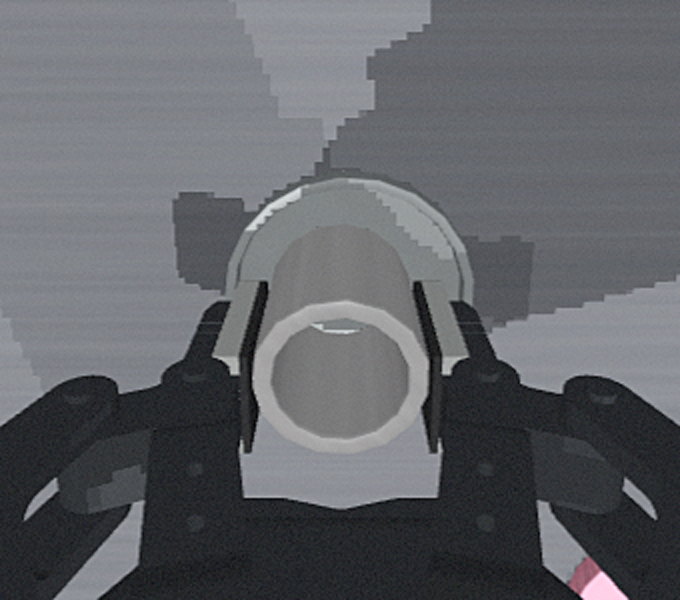

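The tube hovers inside the dish outline: rim spans 227–473 px, centre about 350, against tube centre 341.

```bash
python3 - <<'E'
from h import *
w=cam("wrist"); print(arm.get_obs()["tool_pos"],ray(w,[(325,189),(263.5,240),(386.5,240)],8).round(1), ray(w,[(320.5,288.5)],55).round(1))
E
```

```text
[615.67583402 175.86735907  31.56597625] [[583.8 178.7   8. ]
 [613.1 144.7   8. ]
 [613.2 212.9   8. ]] [[613.  176.2  55. ]]
```

carry_out(increments="1 3 -2 0 0 0; 1 3 -4 0 0 0; 1 3 -6 0 0 0; 1 3 -7 0 0 0; 1 3 -8 0 0 0; 1 3 -8.5 0 0 0; 1 3 -9 0 0 0; 1 3 -9.5 0 0 0; 1 3 -10 0 0 0; 1 3 -10 0 0 0; 1 3 -10.5 0 0 0; 1 3 -10.5 0 0 0; 1 3 -10.5 0 0 0")

```text
t: 13.48
tool_pos: [616.8, 179.4, 22.3]
ee_rot: [0.003, 3.141, 0.0]
wrist_force: [-3.1, -0.6, 7.3]
opening: 35.9
finger_force: 60.9
```

carry_out(increments="0 0 0 0 0 0; 0 0 0 0 0 0; 0 0 0 0 0 0; 0 0 0 0 0 0; 0 0 0 0 0 0; 0 0 0 0 0 0; 0 0 10 0 0 0; 0 0 25 0 0 0; 0 0 50 0 0 0; 0 0 80 0 0 0; 0 0 105 0 0 0; 0 0 118 0 0 0; 0 0 120 0 0 0; 0 0 120 0 0 0", claw=0.4)

```text
t: 14.65
tool_pos: [617.7, 179.7, 143.0]
ee_rot: [0.003, 3.139, 0.001]
wrist_force: [-0.4, -0.1, -0.9]
opening: 59.4
finger_force: 0.0
```

```bash
python3 - <<'E'
from h import *
o=arm.get_obs(); print(o["tool_pos"])
w=cam("wrist"); save(w,"p7.png")
E
```

```text
[617.69606544 179.69006325 142.95440668]
```

View pics/p7.png

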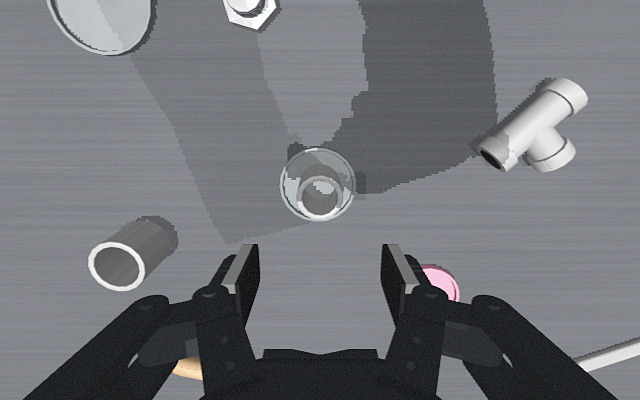

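Medium coupling is in its dish: rim at (320,198), dish at (317,184). On to the large one.

carry_out(increments="5 -14 0 0 0 0; 14 -40 0 0 0 0; 26 -75 0 0 0 0; 38 -110 0 0 0 0; 48 -138 0 0 0 0; 55 -158 0 0 0 0; 58 -168 -5 0 0 0; 58 -168 -20 0 0 0; 58 -168 -42 0 0 0; 58 -168 -66 0 0 0; 58 -168 -86 0 0 0; 58 -168 -101 0 0 0; 58 -168 -112 0 0 0; 58 -168 -119 0 0 0; 58 -168 -122 0 0 0; 58 -168 -123 0 0 0; 58 -168 -123 0 0 0", claw=0.7)

```text
t: 16.12
tool_pos: [675.3, 11.5, 18.7]
ee_rot: [0.003, 3.141, 0.0]
wrist_force: [0.6, 0.2, -0.1]
opening: 72.6
finger_force: 0.0
```

carry_out(increments="0 0 0 0 0 0; 0 0 0 0 0 0; 0 0 0 0 0 0; 0 0 0 0 0 0; 0 0 0 0 0 0; 0 0 0 0 0 0; 0 0 0 0 0 0; 0 0 0 0 0 0; 0 0 0 0 0 0; 0 0 0 0 0 0", claw=-1)

```text
t: 16.95
tool_pos: [675.9, 11.3, 19.8]
ee_rot: [0.003, 3.139, -0.0]
wrist_force: [-1.6, 0.4, 5.6]
opening: 45.9
finger_force: 62.0
```

```bash
python3 - <<'E'
from meas import *
w=cam("wrist"); save(w,"w8.png",(160,120,480,400),1.5); print(arm.get_obs()["tool_pos"])
E
```

```text
[675.85633193  11.27848243  19.78187206]
```

View pics/w8.png

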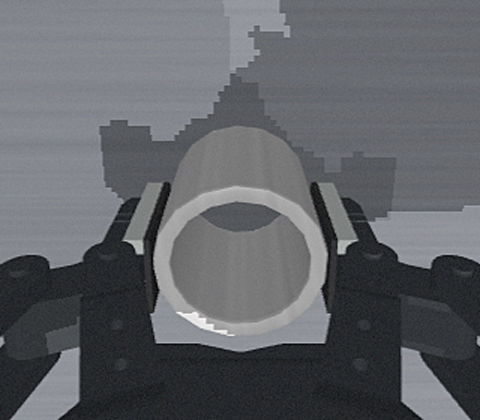

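carry_out(increments="0 0 8 0 0 0; 0 0 22 0 0 0; 0 0 40 0 0 0; -6 0 50 0 0 0; -20 0 50 0 0 0; -44 1 50 0 0 0; -74 1 50 0 0 0; -104 1 50 0 0 0; -134 2 50 0 0 0; -160 2 50 0 0 0; -181 2 50 0 0 0; -196 2 50 0 0 0; -203 2 48 0 0 0; -205 2 40 0 0 0; -205 2 30 0 0 0; -205 2 21 0 0 0; -205 2 15 0 0 0; -205 2 14 0 0 0; -205 2 14 0 0 0; -205 2 14 0 0 0")

```text
t: 18.67
tool_pos: [470.3, 13.4, 32.2]
ee_rot: [0.003, 3.142, -0.0]
wrist_force: [0.3, -0.2, -2.5]
opening: 45.7
finger_force: 61.7
```

```bash
python3 - <<'E'
from h import *
w=cam("wrist"); o=arm.get_obs(); print(o["tool_pos"],o["opening"])
save(w,"p9.png",(150,100,490,400),2)
E
```

```text
[470.38566218  13.46271669  32.39248155] 45.49885974349769
```

View pics/p9.png

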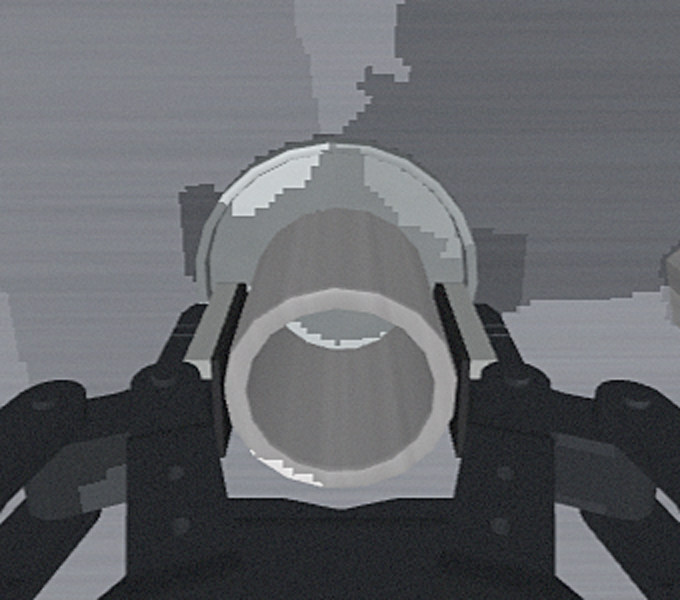

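Centred: dish spans 197–477 px (centre 337), tube centre 341. I'll lower it.

carry_out(increments="0 -1 -2 0 0 0; 0 -1 -4 0 0 0; 0 -1 -6 0 0 0; 0 -1 -7 0 0 0; 0 -1 -8 0 0 0; 0 -1 -8.5 0 0 0; 0 -1 -9 0 0 0; 0 -1 -9.5 0 0 0; 0 -1 -10 0 0 0; 0 -1 -10 0 0 0; 0 -1 -10.5 0 0 0; 0 -1 -10.5 0 0 0; 0 -1 -10.5 0 0 0")

```text
t: 19.8
tool_pos: [469.8, 12.4, 22.7]
ee_rot: [0.003, 3.141, -0.0]
wrist_force: [-3.0, 0.4, 9.8]
opening: 45.6
finger_force: 62.9
```

carry_out(increments="0 0 0 0 0 0; 0 0 0 0 0 0; 0 0 0 0 0 0; 0 0 0 0 0 0; 0 0 0 0 0 0; 0 0 0 0 0 0; 0 0 10 0 0 0; 0 0 25 0 0 0; 0 0 50 0 0 0; 0 0 80 0 0 0; 0 0 105 0 0 0; 0 0 118 0 0 0; 0 0 120 0 0 0; 0 0 120 0 0 0", claw=0.65)

```text
t: 20.97
tool_pos: [470.5, 12.4, 142.4]
ee_rot: [0.003, 3.139, 0.0]
wrist_force: [-0.1, -0.0, -0.1]
opening: 70.6
finger_force: 0.0
```

```bash
python3 - <<'E'
from h import *
o=arm.get_obs(); print(o["tool_pos"])
w=cam("wrist"); save(w,"p10.png")
E
```

```text
[470.5108698   12.44405778 142.41782678]
```

View pics/p10.png

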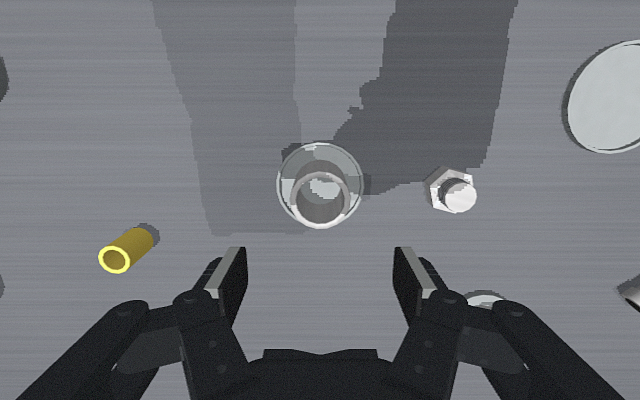

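Large coupling stands in its dish: rim at (321,199), dish at (320,185). The plug is untouched. Now the largest.

carry_out(increments="4 -14 0 0 0 0; 12 -40 0 0 0 0; 22 -74 0 0 0 0; 32 -109 0 0 0 0; 42 -144 0 0 0 0; 52 -179 0 0 0 0; 62 -214 0 0 0 0; 73 -249 0 0 0 0; 83 -284 0 0 0 0; 92 -315 0 0 0 0; 99 -338 0 0 0 0; 103 -352 0 0 0 0; 105 -358 0 0 0 0; 105 -358 -5 0 0 0; 105 -358 -18 0 0 0; 105 -358 -35 0 0 0; 105 -358 -50 0 0 0; 105 -358 -58 0 0 0; 105 -358 -60 0 0 0; 105 -358 -60 0 0 0", claw=1)

```text
t: 22.68
tool_pos: [573.9, -344.2, 80.7]
ee_rot: [-0.001, -3.139, -0.002]
wrist_force: [-0.5, 0.0, -0.1]
opening: 85.4
finger_force: 0.0
```

carry_out(increments="0 0 -4 0 0 0; 0 0 -14 0 0 0; 0 0 -28 0 0 0; 0 0 -41 0 0 0; 0 0 -51 0 0 0; 0 0 -58 0 0 0; 0 0 -62 0 0 0; 0 0 -63 0 0 0; 0 0 -63 0 0 0")

```text
t: 23.43
tool_pos: [574.9, -345.6, 18.8]
ee_rot: [0.003, 3.142, 0.0]
wrist_force: [-0.0, 0.7, 0.6]
opening: 85.4
finger_force: 0.0
```

carry_out(increments="0 0 0 0 0 0; 0 0 0 0 0 0; 0 0 0 0 0 0; 0 0 0 0 0 0; 0 0 0 0 0 0; 0 0 0 0 0 0; 0 0 0 0 0 0; 0 0 0 0 0 0; 0 0 0 0 0 0; 0 0 0 0 0 0", claw=-1)

```text
t: 24.27
tool_pos: [575.5, -346.4, 20.1]
ee_rot: [0.003, 3.14, -0.003]
wrist_force: [-0.2, 0.2, 6.1]
opening: 58.1
finger_force: 64.2
```

carry_out(increments="0 0 8 0 0 0; 0 0 26 0 0 0; 0 0 52 0 0 0; 0 0 80 0 0 0; -2 6 98 0 0 0; -6 21 106 0 0 0; -14 47 106 0 0 0; -23 80 106 0 0 0; -33 114 106 0 0 0; -43 148 106 0 0 0; -53 182 106 0 0 0; -63 216 106 0 0 0; -73 250 106 0 0 0; -83 284 106 0 0 0; -93 318 106 0 0 0; -103 352 106 0 0 0; -113 386 106 0 0 0; -123 420 106 0 0 0; -133 454 106 0 0 0; -142 484 106 0 0 0")

```text
t: 25.93
tool_pos: [429.3, 140.3, 123.7]
ee_rot: [-0.001, -3.138, -0.0]
wrist_force: [1.0, -0.4, -4.9]
opening: 57.7
finger_force: 65.3
```

carry_out(increments="-9 30 0 0 0 0; -18 60 0 0 0 0; -26 88 0 0 0 0; -32 109 0 0 0 0; -35 120 0 0 0 0; -36 124 -6 0 0 0; -36 124 -20 0 0 0; -36 124 -42 0 0 0; -36 124 -62 0 0 0; -36 124 -78 0 0 0; -36 124 -88 0 0 0; -36 124 -92 0 0 0; -36 124 -92 0 0 0; -36 124 -92 0 0 0")

```text
t: 27.1
tool_pos: [396.6, 261.7, 32.7]
ee_rot: [-0.004, -3.141, 0.001]
wrist_force: [0.4, -0.5, -3.6]
opening: 57.5
finger_force: 65.4
```

```bash
python3 - <<'E'
from h import *
w=cam("wrist"); o=arm.get_obs(); print(o["tool_pos"],o["opening"])
save(w,"p11.png",(150,100,490,400),2)
E
```

```text
[397.15183149 262.23058058  33.17507837] 57.56745204536424
```

View pics/p11.png

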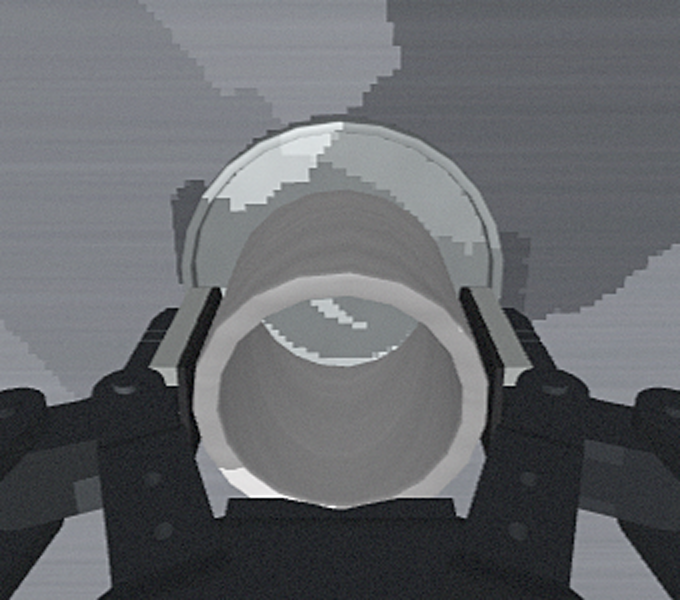

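Centred: dish spans 186–500 px (centre 343), tube centre 341. Lowering.

carry_out(increments="0 1 -2 0 0 0; 0 1 -4 0 0 0; 0 1 -6 0 0 0; 0 1 -7 0 0 0; 0 1 -8 0 0 0; 0 1 -8.5 0 0 0; 0 1 -9 0 0 0; 0 1 -9.5 0 0 0; 0 1 -10 0 0 0; 0 1 -10 0 0 0; 0 1 -10.5 0 0 0; 0 1 -10.5 0 0 0; 0 1 -10.5 0 0 0")

```text
t: 28.23
tool_pos: [396.8, 263.5, 23.1]
ee_rot: [0.003, 3.141, 0.0]
wrist_force: [-1.8, -1.4, 6.3]
opening: 57.7
finger_force: 66.4
```

Contact at the expected height. Release, rise, and move clear.

carry_out(increments="0 0 0 0 0 0; 0 0 0 0 0 0; 0 0 0 0 0 0; 0 0 0 0 0 0; 0 0 0 0 0 0; 0 0 0 0 0 0; 0 0 0 0 0 0; 0 0 10 0 0 0; 0 0 25 0 0 0; 0 0 50 0 0 0; 0 0 85 0 0 0; 0 0 115 0 0 0; 0 0 145 0 0 0; -30 15 170 0 0 0; -60 40 180 0 0 0; -90 70 180 0 0 0; -120 95 180 0 0 0; -140 110 180 0 0 0; -145 115 180 0 0 0; -145 115 180 0 0 0", claw=0.9)

```text
t: 29.9
tool_pos: [250.7, 379.3, 202.3]
ee_rot: [-0.003, 3.141, 0.0]
wrist_force: [-0.1, -0.3, -0.1]
opening: 81.0
finger_force: 0.0
```

```bash
python3 - <<'E'
from meas import *
c=cam("top"); s=cam("scene"); print(arm.get_obs()["tool_pos"])
for k,z,d in (('s',43,27),('m',47,37),('l',51,47),('L',55,58)):
    e=dict(s=(374,-272),m=(617,179),l=(471,14),L=(397.5,263.5))[k]
    p=proj(c,[*e,z])[0]; g=c["pixels"].astype(int).min(2)
    print(k,p.round())
S=cv2.resize(s["pixels"][60:300,130:450],None,fx=2.5,fy=2.5,interpolation=cv2.INTER_CUBIC); cv2.imwrite("pics/f.png",S[:,:,::-1])
E
```

```text
[252.1668809  378.01117086 202.14594122]
s [455. 276.]
m [241. 156.]
l [317. 227.]
L [197. 260.]
```

View pics/f.png

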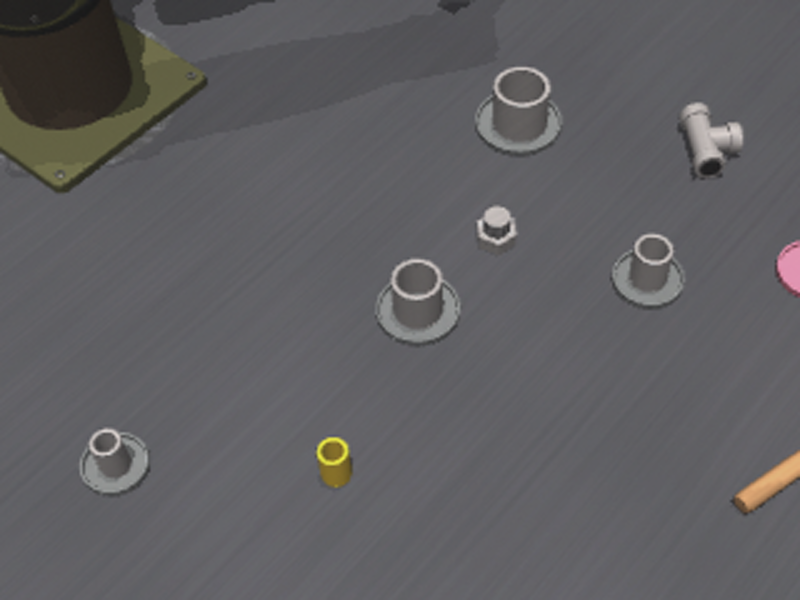

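All four couplings stand upright and centred in their dishes, at (110,455), (652,262), (417,295) and (522,105). The tee, plug and yellow tube look undisturbed.

```bash
python3 -c "from rig import arm; print(arm.sign_off())"
```

```text
the job is handed in; nothing more can be done
None
```

The job is handed in: all four couplings stand upright in their matching dishes, smallest to largest, and the pipe tee and hex plug were not touched (about 30 s of the 96 s used).

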